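# Unstack the deli's preserves onto their display boards

## Robot

A 7-joint arm with a two-finger parallel gripper is mounted at the origin on the work surface. World frame = base frame: x ahead of the robot, y to its left, z up, the work surface at z = 0. Lengths are in m, angles in rad, forces in N, time in s.
With the tool pointing down it reaches from about 0.4 to 0.875 m from the base axis. Payload 19.3 kg.
Tool frame: the origin (TCP) lies on the centre line of the jaws, within the pads' length; the fingertips stand 14 mm ahead of it and the grasp point (between the pads) lies 5 mm behind it; y points along the fingers, x is the direction in which the jaws open and shut, and the axes are right-handed (so a half turn about y gives the same grasp; the last joint's range is limited). The gripper opens to 85 mm and grips with 20 to 120 N. Pads are 22 mm wide; open, the fingers measure 114 mm over their backs; the gripper's body (76 mm by 85 mm) begins 54 mm behind the grasp point. The pads swing forward as they close: fully open they stand 13 mm farther back than shut.
Start: joints at [-1.246, 0.521, -0.036, 1.599, 0.021, 1.021, -0.113], TCP at [0.24, 0.577, 0.245] pointing down, gripper open.
Joint ranges: [-2.91, 2.91], [-0.3, 2.13], [-1.5, 1.42], [0.17, 2.43], [-1.26, 4.41], [0.16, 1.93], [-2.52, 2.52]. Speed limits (rad/s): [1.89, 1.89, 2.39, 2.39, 3.01, 3.01, 3.01].

## Interface

Orientations are given as [roll, pitch, yaw] about the fixed x, y, z axes, in that order (R = Rz(yaw) Ry(pitch) Rx(roll)).
In Python, from workcell import monitor, grab_frame, workorder gives the robot as it stands.
- The arm moves only by the tool drive_tool, never from a script. Its argument "steps" is one flat list of numbers, 5 for each row, row after row: the finger opening in mm, from 0 to 85.4, then the shift along the world's x, y, z in mm, then the turn about the world's z in degrees. In form: [fingers, tx, ty, tz, twist, fingers, tx, ty, tz, twist, ...]. A call has exactly 5 rows; each row shifts and turns the commanded pose from where the row before left it; what a row does not reach is not made up. A row lasts 1/12 s, in which the tool goes at most 41.7 mm and 7.16 degrees, less where a joint would pass 70% of its speed; a pose out of reach is approached as far as the arm can. A call is refused whole if a number of a shift passes 41.7 or a number of a turn 7.16, either way. A call with a gripper value outside its range is refused whole. The fingers move at their own pace and stop on an object; "grip_force" is the grip in N (left out, the last holds). Time passes only in rows, so rows that do not move let the fingers close, or fill a call up. It gives the time, the measured TCP pose, the force and the opening at its end, in the units of the state.
- monitor.observe(): the state, without advancing time (a new reading comes with each control period).
- grab_frame(name): name is "scene" or "side" or "wrist"; returns a dict with "frame" (420x560x3 uint8, red, green, blue), "vertical_fov" (degrees; the focal length in pixels is half the picture's height over the tangent of half this angle, whatever the lens; pixels are square), "cx", "cy" (the principal point, pixels), "xyz" and "orientation" of the camera in the world. Camera axes: x right, y down, z forward; pixel columns grow to the right and rows downward; lengths in m; the calibration is good to about 2 mm. A picture is of the moment at which its call begins. There is no depth.
- workorder.job_done(): hands the job in, once; it reports no verdict.
The state is a dict: "clock": time; "qpos": joint angles; "qd": joint speeds; "joint_efforts": joint torques, N m; "position": TCP position; "tool_rot": TCP orientation; "force": force on the tool from outside, world axes, zero at the start; "moment": the same for the moment, N m; "grip_width": finger opening in m.
Only numpy, scipy, OpenCV 4.12 (cv2) and the standard library are available. Lean on these libraries where they do the work, as an engineer would, in place of code of your own. Each camera call takes 0.05 s, during which the arm holds its last target. There are 200 camera calls.

## Task

Take the stack of preserves apart one by one from the top down, each placed before the next: set it down upright, without dropping it, in the middle of the dark wooden board that has its own shape: jar on the small round board, round tin on the larger round one, square tin on the square one, oblong tin on the oblong one. Turn the square and the oblong tin so that their sides run along the sides of their boards. Do not let anything tip over, and leave the white bowl and the brass weight where they are.

Things in the scene. Friction and masses are not known exactly. Their poses are not given: they have to be found in the camera images.
- jar_mid (a point): Small glass jar with a brass-coloured lid, a plain upright cylinder 36 mm in diameter and 48 mm high; at the start it stands on top of the stack, on the round tin. This point is its centre, half-way up. z is its upright axis.
- round_mid (a point): Round tin, steel with a paper band, 50 mm in diameter and 34 mm high; at the start it is second from the top, on the square tin. This point is its centre, half-way up. z is its upright axis.
- square_mid (a point): Square tin, steel with a paper band, 60 x 60 mm and 34 mm high; at the start it is third from the top, lying on the oblong tin. This point is its centre, half-way up. x and y run square to its sides, z is its upright axis.
- oblong_mid (a point): Oblong tin, steel with a paper band and a pull ring near one end of the top, 110 mm (its x) by 66 mm (its y) and 30 mm high; at the start it is at the bottom of the stack, on the table, and the stack is 146 mm high in all. This point is its centre, half-way up. z is its upright axis.
- top_jar (a point): Display board for the jar: a plain dark wood slab 66 mm in diameter, the smaller of the two round boards, 12 mm thick, fixed to the table. This point is the centre of its top face (12 mm above the table); z is up.
- top_round (a point): Display board for the round tin: a plain dark wood slab 84 mm in diameter, the larger of the two round boards, 12 mm thick, fixed to the table. This point is the centre of its top face (12 mm above the table); z is up.
- top_square (a point): Display board for the square tin: a plain dark wood slab 90 x 90 mm, 12 mm thick, fixed to the table. This point is the centre of its top face (12 mm above the table); x and y run square to its sides, z is up.
- top_oblong (a point): Display board for the oblong tin: a plain dark wood slab 140 mm (its x) by 96 mm (its y), 12 mm thick, fixed to the table. This point is the centre of its top face (12 mm above the table); x runs along its long sides, z is up.
- bowl_mid (a point): White ceramic bowl, 64 mm across the rim and 35 mm high, loose, standing among the boards; a bystander to be left alone. This point is on its axis, half-way up.
- weight_mid (a point): Brass scale weight with a knob on top, 36 mm in diameter and 42 mm high, loose, standing among the boards; a bystander to be left alone. A small cork stopper 24 mm high stands elsewhere among the boards and does not matter. This point is on its axis, half-way up.
Mind the look-alikes: they are no part of the job. Leave any turquoise look-alike of the part that bears jar_mid alone.

How it is judged:
On the way, in this order (a step that is already met when the one before it is completed fails the run):
1. the small jar stands on its board, let go, and the round tin is not yet on its own (horizontal distance between jar_mid and top_jar below 0.015 m and z of jar_mid in the frame of top_jar below 0.028 m and angle between jar_mid's own z axis and vertical below 0.1 rad and contact force between jar and the fingers below 0.1 N and horizontal distance between round_mid and top_round above 0.05 m), for 0.2 s.
2. the round tin stands on its board, let go, and the square tin is not yet on its own (horizontal distance between round_mid and top_round below 0.015 m and z of round_mid in the frame of top_round below 0.021 m and angle between round_mid's own z axis and vertical below 0.1 rad and contact force between round and the fingers below 0.1 N and horizontal distance between square_mid and top_square above 0.05 m), for 0.2 s.
3. the square tin stands on its board, let go, and the oblong tin is not yet on its own (horizontal distance between square_mid and top_square below 0.015 m and z of square_mid in the frame of top_square below 0.021 m and angle between square_mid's own z axis and vertical below 0.1 rad and (angle between the x axis of square_mid and the x axis of top_square, either way round below 0.25 rad or angle between the x axis of square_mid and the y axis of top_square, either way round below 0.25 rad) and contact force between square and the fingers below 0.1 N and horizontal distance between oblong_mid and top_oblong above 0.05 m), for 0.2 s.
4. the oblong tin stands on its board, let go (horizontal distance between oblong_mid and top_oblong below 0.015 m and z of oblong_mid in the frame of top_oblong below 0.019 m and angle between oblong_mid's own z axis and vertical below 0.1 rad and angle between the x axis of oblong_mid and the x axis of top_oblong, either way round below 0.25 rad and contact force between oblong and the fingers below 0.1 N), for 0.2 s.
At the end, for the whole second after the job is handed in: Each jar or tin stands on its own board, upright within 0.1 rad, its centre within 15 mm of the board's centre, the square and oblong tins' sides within 0.25 rad of their boards' sides, all let go and at rest (all of step 4 and horizontal distance between jar_mid and top_jar below 0.015 m and z of jar_mid in the frame of top_jar below 0.028 m and angle between each of jar_mid, round_mid, square_mid's own z axis and vertical below 0.1 rad and contact force between each of jar, round, square and the fingers below 0.1 N and linear speed of each of jar, round, square, oblong below 0.02 m/s and horizontal distance between round_mid and top_round below 0.015 m and z of round_mid in the frame of top_round below 0.021 m and horizontal distance between square_mid and top_square below 0.015 m and z of square_mid in the frame of top_square below 0.021 m and (angle between the x axis of square_mid and the x axis of top_square, either way round below 0.25 rad or angle between the x axis of square_mid and the y axis of top_square, either way round below 0.25 rad)); the robot touches nothing.
It fails at once if a jar or tin tips over (angle between any of jar_mid, round_mid, square_mid, oblong_mid's own z axis and vertical above 0.7 rad).
It fails at once if a jar or tin is dropped from more than about 18 mm (falls faster than 0.6 m/s with no finger on it) ((linear speed of jar above 0.6 m/s and contact force between jar and the fingers below 0.1 N) or (linear speed of round above 0.6 m/s and contact force between round and the fingers below 0.1 N) or (linear speed of square above 0.6 m/s and contact force between square and the fingers below 0.1 N) or (linear speed of oblong above 0.6 m/s and contact force between oblong and the fingers below 0.1 N)).
It fails at once if the bowl or the weight is moved by more than 20 mm (distance of any of bowl_mid, weight_mid from where it was at the start of the episode above 0.02 m).
It also fails if it takes over 128 s, if anything falls off the work surface, if the arm or the gripper's body presses on something with over 40 N, if the wrist force passes 120 N, or if a joint passes its speed limit or range.

## Working session

There is one attempt and no reset: what is moved stays moved. The work goes in short steps, Python scripts to look and compute and a tool call to move; the robot and the scene stay as the last step left them, time stands still between calls to the robot, and variables do not carry over. Pictures are saved under pics/ and viewed, about 12 in all and at most 16, crops included, and the job is handed in when it is done.

Besides the shell and the picture viewer there is one more tool, called after ">>>" as name(argument=value, ...) on one line, values as JSON. drive_tool: Moves the arm, as the interface text tells. Its arguments: {"type":"object","properties":{"steps":{"type":"array"},"grip_force":{"type":"number"}},"required":["steps"]}

```bash
mkdir -p pics; ls; cat > h.py <<'E'
import numpy as np, cv2, json, sys
from scipy.spatial.transform import Rotation as R
from workcell import monitor, grab_frame, workorder
def snap(n,f):
    d=grab_frame(n); cv2.imwrite(f'pics/{f}.png',d['frame'][:,:,::-1])
    json.dump({k:(np.asarray(v).tolist()) for k,v in d.items() if k!='frame'},open(f'pics/{f}.json','w')); return d
def K(d): return 210/np.tan(np.radians(d['vertical_fov'])/2)
def Rm(d):
    o=np.array(d['orientation']); return o if o.shape==(3,3) else R.from_euler('xyz',o).as_matrix()
def ray(f,u,v,z):
    d=json.load(open(f'pics/{f}.json')); k=K(d); p=np.array(d['xyz'])
    r=Rm(d)@[(u-d['cx'])/k,(v-d['cy'])/k,1]; return p+r*(z-p[2])/r[2]
def proj(f,P):
    d=json.load(open(f'pics/{f}.json')); c=Rm(d).T@(np.array(P)-d['xyz']); return c[:2]/c[2]*K(d)+[d['cx'],d['cy']]
E
python3 - <<'E'
from h import *
for n in ['scene','side','wrist']:
    d=snap(n,n+'0'); print(n,d['vertical_fov'],d['cx'],d['cy'],d['xyz'],d['orientation'])
print(monitor.observe())
a=cv2.imread('pics/scene0.png');b=cv2.imread('pics/side0.png')
E
```

```text
pics
scene 52.76450913284556 276.5582374092302 206.83305041964945 [ 1.09934865 -0.26895833  0.78784756] [-2.42142503 -0.00353796  1.16429485]
side 55.866652293296504 268.72083427803784 210.5054334653106 [0.29012052 0.50735007 0.67594847] [-2.32179909  0.00493383 -2.73308366]
wrist 68.68103747451588 277.18087868753366 214.2398489805631 [0.17396449 0.60409763 0.37386886] [2.85509267e+00 2.01030823e-03 1.17584597e+00]
{'clock': 0.15, 'qpos': array([-1.24619954,  0.52187562, -0.03630615,  1.59985336,  0.02118555,
        1.02109488, -0.11281817]), 'qd': array([-0.0010985 , -0.00139879, -0.00066147, -0.0007008 , -0.00177333,
        0.00096255, -0.00013305]), 'joint_efforts': array([ 1.26259434e-03, -9.27396584e+01,  1.98044010e+00, -3.70060015e+01,
        1.79273088e-02,  6.42226310e-03, -6.56863449e-05]), 'position': array([0.24033279, 0.57669495, 0.24486758]), 'tool_rot': array([-1.57085070e+00,  8.45103499e-04,  1.17594259e+00]), 'force': array([-0.56241414,  0.63285422, -0.64004882]), 'moment': array([ 0.01797067,  0.00831405, -0.00611915]), 'grip_width': 0.08549235381720928}
```

View pics/scene0.png

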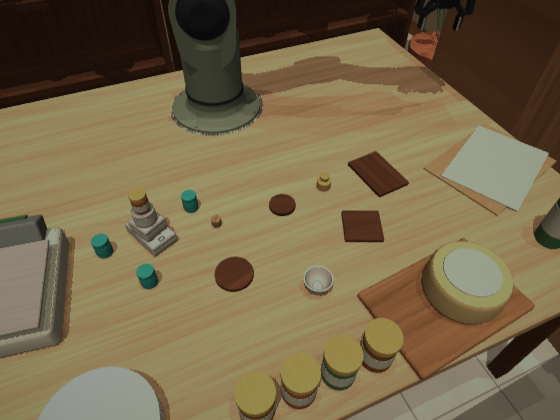

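View pics/side0.png

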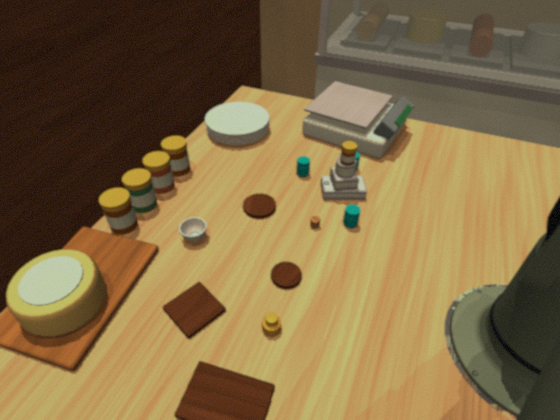

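The scene view shows the stack at (145,220), with the brass-lidded jar on top at (138,198).
- **Boards:** small round (282,205), large round (234,274), square (362,226), oblong (378,173).
- **Bystanders:** bowl (318,281), weight (324,182), cork (216,221).
- **Could be taken for the jar:** turquoise cylinders at (190,201), (102,245) and (147,276), and the big gold-lidded jars at (256..382, 345..395). I choose the one on the stack.

Next are close crops.

```bash
python3 - <<'E'
from h import *
a=cv2.imread('pics/scene0.png');b=cv2.imread('pics/side0.png')
r=lambda i,x,y,w,h,s:cv2.resize(i[y:y+h,x:x+w],None,fx=s,fy=s,interpolation=cv2.INTER_CUBIC)
c=np.hstack([r(a,110,180,80,80,5),r(b,310,130,80,80,5)])
cv2.imwrite('pics/stack.png',c)
cv2.imwrite('pics/boards.png',r(a,210,140,200,150,4))
for n,u,v,z in [('jar',282,205,.012),('round',234,274,.012),('sq',362.5,226,.012),('obl',378,173,.012),('bowl',318,275,.035),('weight',324,182,.02),('cork',216,221,.012),('stacktop',138,192,.146)]: print(n,ray('scene0',u,v,z).round(3))
for n,u,v,z in [('jar',286,274,.012),('round',259,205,.012),('sq',194,308,.012),('obl',225,399,.012),('stacktop',349,147,.146)]: print(n,ray('side0',u,v,z).round(3))
E
```

```text
jar [0.475 0.017 0.012]
round [ 0.615 -0.157  0.012]
sq [0.609 0.165 0.012]
obl [0.471 0.294 0.012]
bowl [ 0.7   -0.001  0.035]
weight [0.452 0.144 0.02 ]
cork [ 0.46  -0.147  0.012]
stacktop [ 0.432 -0.293  0.146]
jar [0.465 0.021 0.012]
round [ 0.606 -0.153  0.012]
sq [0.599 0.168 0.012]
obl [0.463 0.297 0.012]
stacktop [ 0.431 -0.289  0.146]
```

View pics/stack.png

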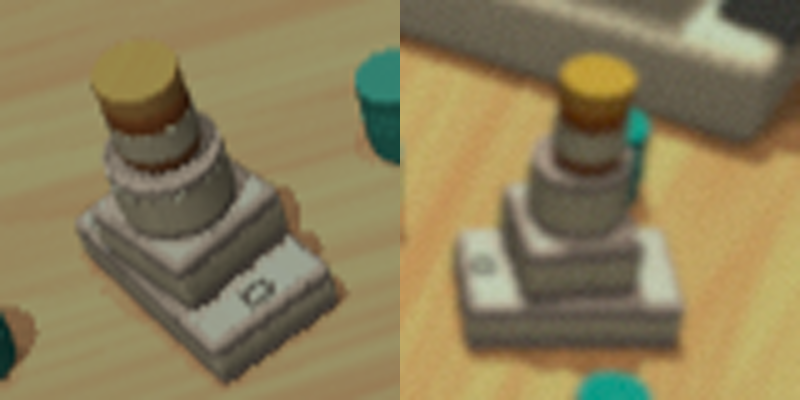

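View pics/boards.png

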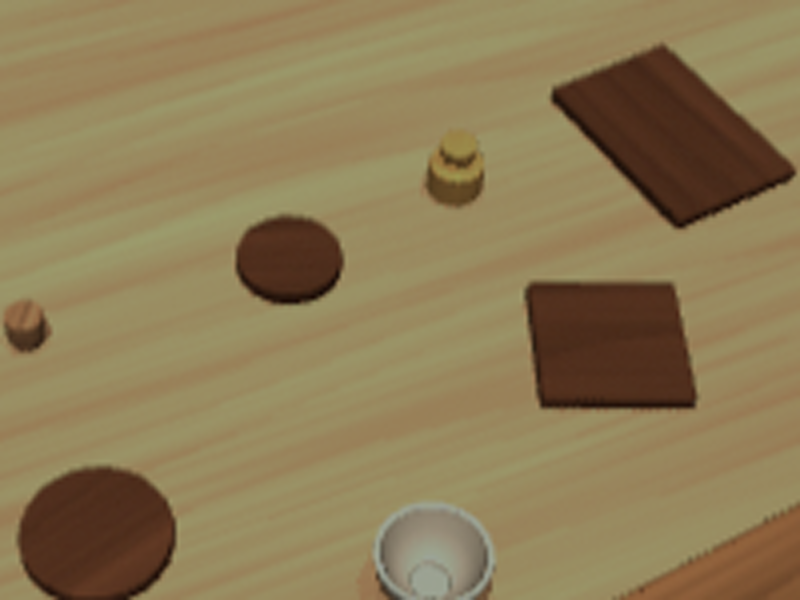

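```bash
python3 - <<'E'
from h import *
def quad(f,pts,ox,oy,s,z):
    P=np.array([ray(f,ox+u/s,oy+v/s,z)[:2] for u,v in pts]); c=P.mean(0)
    print(f,'c',c.round(4),[(round(1e3*np.linalg.norm(d)),round(np.degrees(np.arctan2(d[1],d[0])),1)) for d in np.roll(P,-1,0)-P])
quad('scene0',[(528,284),(673,283),(694,403),(541,402)],210,140,4,.012)
quad('scene0',[(553,92),(662,46),(795,170),(680,222)],210,140,4,.012)
print('jarb',ray('scene0',210+289/4,140+256/4,.012),'rb',ray('scene0',210+97/4,140+530/4,.012))
B=lambda u,v,z:ray('scene0',110+u/5,180+v/5,z)
p,q,l=B(228,362,.03),B(335,285,.03),B(78,222,.03); 
for a in (q-p,l-p): print('obl edge',np.linalg.norm(a),np.degrees(np.arctan2(a[1],a[0])))
print('obl c',(q+l)/2)
p,q=B(180,272,.064),B(283,198,.064);a=q-p;print('sq edge',np.linalg.norm(a),np.degrees(np.arctan2(a[1],a[0])))
print('sq c', p+a/2+np.array([a[1]*-1,a[0],0])/2, p+a/2-np.array([a[1]*-1,a[0],0])/2)
print('jar top',B(134,72,.146))
quad('side0',[(460,232),(470,312),(680,305),(655,230)],310-80,130,5,.03)
print(ray('side0',310+(598-400)/5,130+74/5,.146))
# jar diameter check
for z in [.146]: print(np.linalg.norm(B(92,82,z)-B(179,66,z)))
o=monitor.observe(); print(np.round(R.from_euler('xyz',o['tool_rot']).as_matrix(),3))
w=json.load(open('pics/wrist0.json')); T=R.from_euler('xyz',o['tool_rot']).as_matrix(); print('cam in tool',T.T@(np.array(w['xyz'])-o['position']),(T.T@Rm(w)).round(3))
E
```

```text
scene0 c [0.6073 0.165 ] [(88, np.float64(67.4)), (90, np.float64(-24.8)), (87, np.float64(-113.6)), (89, np.float64(155.7))]
scene0 c [0.4693 0.2948] [(93, np.float64(96.9)), (137, np.float64(6.0)), (93, np.float64(-83.9)), (136, np.float64(-174.1))]
jarb [0.4721892  0.01920584 0.012     ] rb [ 0.61168863 -0.15484581  0.012     ]
obl edge 0.05798425917896081 113.13722407223094
obl edge 0.11412206875711906 -156.31647260505468
obl c [ 0.44384638 -0.29370896  0.03      ]
sq edge 0.05557230899027222 114.74615817204833
sq c [ 0.44242322 -0.29105695  0.064     ] [ 0.49289239 -0.26779445  0.064     ]
jar top [ 0.4382052  -0.29637199  0.146     ]
side0 c [ 0.4317 -0.2941] [(65, np.float64(112.2)), (106, np.float64(-154.0)), (61, np.float64(-64.5)), (103, np.float64(24.0))]
[ 0.43200513 -0.29851619  0.146     ]
0.0351279586633996
[[ 0.385 -0.    -0.923]
 [ 0.923 -0.001  0.385]
 [-0.001 -1.    -0.   ]]
cam in tool [-0.00034501 -0.12900494  0.07179551] [[ 1.     0.    -0.001]
 [ 0.001 -0.283  0.959]
 [-0.    -0.959 -0.283]]
```

>>> drive_tool(steps=[85,19,-30,0,-6,85,19,-30,0,-6,85,19,-30,0,-6,85,19,-30,0,-6,85,19,-30,0,-6], grip_force=40)

```text
clock: 0.57
position: [0.336, 0.4253, 0.2452]
tool_rot: [-1.571, 0.0, 0.647]
force: [0.3, 0.5, -0.7]
grip_width: 0.0848
```

>>> drive_tool(steps=[85,19,-30,0,-6,85,19,-30,0,-6,85,19,-30,0,-6,85,19,-30,0,-6,85,19,-30,0,-6])

```text
clock: 0.98
position: [0.431, 0.2753, 0.2454]
tool_rot: [-1.571, -0.0, 0.124]
force: [0.8, 0.6, -0.3]
grip_width: 0.0851
```

>>> drive_tool(steps=[85,19,-30,0,-6,85,19,-30,0,-6,85,19,-30,0,-6,85,19,-30,0,-6,85,0,0,0,0])

```text
clock: 1.4
position: [0.5091, 0.1507, 0.2455]
tool_rot: [-1.572, -0.002, -0.304]
force: [-0.3, -0.9, 0.0]
grip_width: 0.0852
```

```bash
python3 - <<'E'
from h import *
snap('wrist','w1'); o=monitor.observe(); print(o['position'],o['tool_rot'],o['qpos'],o['clock'])
E
```

```text
[0.50771533 0.15362639 0.24523854] [-1.57185927e+00 -8.15864959e-04 -2.96941003e-01] [-0.7205322   0.39827115  0.41758951  1.86553825 -0.19755939  0.9183591
 -0.50833834] 1.45
```

View pics/w1.png

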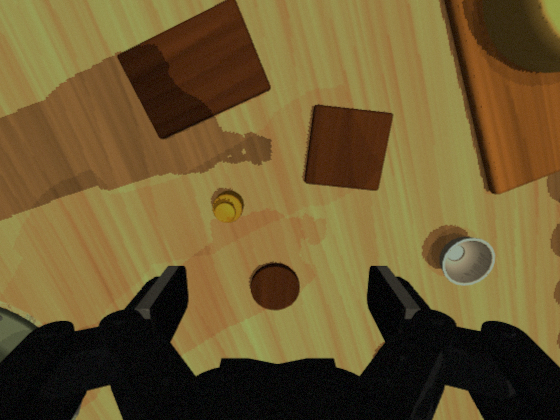

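Wrist view: oblong board corners (120,54),(236,0),(271,90),(163,138), square board (315,105),(392,113),(379,190),(306,182), jar board centre (274,286), weight (228,206), bowl (468,261).

```bash
cat >> h.py <<'E'
def quad(f,pts,z,ox=0,oy=0,s=1):
    P=np.array([ray(f,ox+u/s,oy+v/s,z)[:2] for u,v in pts]); c=P.mean(0)
    print(f,'c',c.round(4),[(round(1e3*np.linalg.norm(d)),round(float(np.degrees(np.arctan2(d[1],d[0]))),1)) for d in np.roll(P,-1,0)-P])
E
python3 - <<'E'
from h import *
quad('w1',[(120,54),(236,0),(271,90),(163,138)],.012)
quad('w1',[(315,105),(392,113),(379,190),(306,182)],.012)
print(ray('w1',274,286,.012),ray('w1',249,286,.012)-ray('w1',299,286,.012))
o=monitor.observe();print(o['position'])
E
```

```text
w1 c [0.464  0.2946] [(135, 4.2), (92, -85.0), (134, -175.0), (94, 95.4)]
w1 c [0.6006 0.1669] [(87, -23.0), (88, -111.5), (89, 156.2), (87, 67.5)]
[0.46515798 0.02296127 0.012     ] [-6.30437838e-02  1.98832499e-02  5.55111512e-17]
[0.50771533 0.15362639 0.24523854]
```

>>> drive_tool(steps=[85,-6,-37,0,-4,85,-6,-37,0,-4,85,-6,-37,0,-4,85,-6,-37,0,-4,85,-6,-37,0,-4])

```text
clock: 1.87
position: [0.4757, -0.0288, 0.2453]
tool_rot: [-1.57, 0.0, -0.64]
force: [1.2, -0.5, -0.6]
grip_width: 0.0848
```

>>> drive_tool(steps=[85,-6,-37,0,-4,85,-6,-37,0,-4,85,-6,-37,0,-4,85,0,0,0,0,85,0,0,0,0])

```text
clock: 2.28
position: [0.458, -0.1402, 0.2453]
tool_rot: [-1.571, 0.0, -0.851]
force: [0.0, 1.3, 0.5]
grip_width: 0.0849
```

```bash
python3 - <<'E'
from h import *
snap('wrist','w2'); o=monitor.observe(); print(o['position'],o['tool_rot'])
E
```

```text
[ 0.45837296 -0.13872945  0.24515967] [-1.57075358e+00  4.64921027e-04 -8.47982504e-01]
```

>>> drive_tool(steps=[85,-6,-37,0,-4,85,-6,-37,0,-4,85,-6,-37,0,-4,85,-6,-37,0,-4,85,0,0,0,0])

```text
clock: 2.75
position: [0.4331, -0.2918, 0.2455]
tool_rot: [-1.572, -0.002, -1.136]
force: [-0.8, -0.3, -0.6]
grip_width: 0.0847
```

```bash
python3 - <<'E'
from h import *
snap('wrist','w3'); o=monitor.observe(); print(o['position'],o['tool_rot'])
a=cv2.imread('pics/w2.png');b=cv2.imread('pics/w3.png')
cv2.imwrite('pics/w23.png',np.vstack([cv2.resize(a,(400,300)),cv2.resize(b,(400,300))]))
E
```

```text
[ 0.43399146 -0.28879852  0.24513292] [-1.57161337e+00 -5.64785182e-04 -1.13071571e+00]
```

View pics/w23.png

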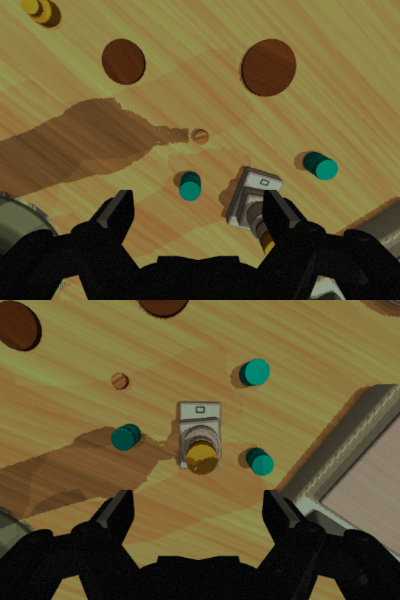

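View pics/w3.png

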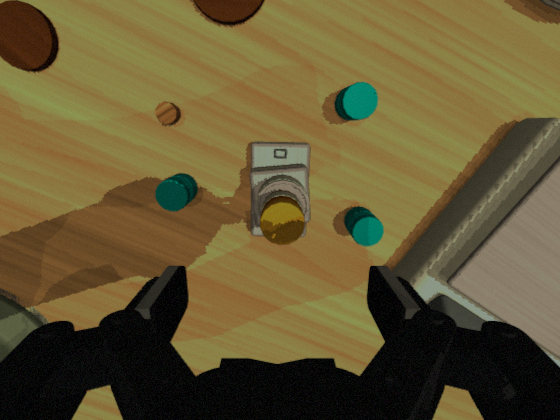

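w3 shows the jar lid centre at (282,221), the oblong tin's far edge at y=143 (x 252–310), the square's at y=167 and turquoise decoys at (365,229) and (176,192). In w2 the round board is at (378,95).

```bash
python3 - <<'E'
from h import *
print('jar',ray('w3',282,221,.146),np.linalg.norm(ray('w3',259,221,.146)-ray('w3',305,221,.146)))
print('roundboard',ray('w2',378,95,.012),'jarb',ray('w2',173.5,85.5,.012))
print('rtin',ray('w3',282,202,.098), 'farpt', ray('w3',282,176,.098))
p,q=ray('w3',252,143,.03),ray('w3',310,143,.03);print('obl far edge',p,q,np.linalg.norm(p-q),np.degrees(np.arctan2(*(q-p)[1::-1])))
n=np.array([-(q-p)[1],(q-p)[0],0])/np.linalg.norm(q-p);print('obl c',(p+q)/2-n*.055)
p,q=ray('w3',251,167,.064),ray('w3',308,165,.064);print('sq far',np.linalg.norm(p-q),np.degrees(np.arctan2(*(q-p)[1::-1])));n=np.array([-(q-p)[1],(q-p)[0],0])/np.linalg.norm(q-p);print('sq c',(p+q)/2-n*.03)
print('turq',ray('w3',365,229,.04),ray('w3',176,192,.04),'cork',ray('w3',167,113,.024))
print(monitor.observe()['position'],monitor.observe()['tool_rot'])
E
```

```text
jar [ 0.43362431 -0.29644092  0.146     ] 0.035911098771413706
roundboard [ 0.60787104 -0.15699762  0.012     ] jarb [0.46710703 0.01826272 0.012     ]
rtin [ 0.43680826 -0.29590348  0.098     ] farpt [ 0.45876048 -0.28558238  0.098     ]
obl far edge [ 0.468109  -0.2462887  0.03     ] [ 0.4948409  -0.30383765  0.03      ] 0.06345452099912982 -65.08479765378068
obl c [ 0.43159368 -0.29823338  0.03      ]
sq far 0.05742641348065045 -63.094603831580706
sq c [ 0.43525935 -0.29550682  0.064     ]
turq [ 0.43515731 -0.40355983  0.04      ] [ 0.38477685 -0.1914805   0.04      ] cork [ 0.45788452 -0.1499025   0.024     ]
[ 0.43399146 -0.28879852  0.24513292] [-1.57161337e+00 -5.64785182e-04 -1.13071571e+00]
```

>>> drive_tool(steps=[85,0,-9.5,-20,0,85,0,0,-35,0,85,0,0,-36,0,85,0,0,-36,0,85,0,0,0,0])

```text
clock: 3.22
position: [0.4332, -0.2928, 0.1132]
tool_rot: [-1.575, 0.007, -1.124]
force: [-1.1, 1.1, -2.3]
grip_width: 0.085
```

>>> drive_tool(steps=[50,0,0,0,0,30,0,0,0,0,30,0,0,0,0,30,0,0,0,0,30,0,0,0,0])

```text
clock: 3.63
position: [0.4353, -0.2965, 0.12]
tool_rot: [-1.569, -0.001, -1.127]
force: [-1.0, 3.2, 15.0]
grip_width: 0.0351
```

>>> drive_tool(steps=[30,0,0,0,0,30,0,0,0,0,30,0,0,0,0,30,0,0,0,0,30,0,0,0,0])

```text
clock: 4.05
position: [0.4353, -0.2965, 0.12]
tool_rot: [-1.569, -0.001, -1.127]
force: [-1.5, 4.6, 16.1]
grip_width: 0.0352
```

```bash
python3 - <<'E'
from h import *
snap('wrist','w4'); o=monitor.observe(); print(o['position'],o['tool_rot'],o['grip_width'],o['force'])
E
```

```text
[ 0.43534245 -0.29653221  0.11998097] [-1.56852850e+00 -1.18748449e-03 -1.12735310e+00] 0.03501448409429085 [-1.61285954  3.63976348 15.66611639]
```

View pics/w4.png

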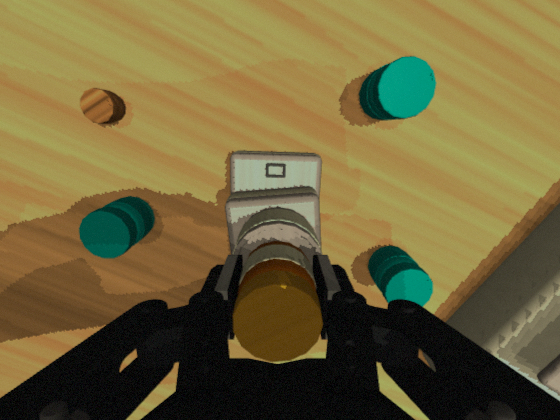

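>>> drive_tool(steps=[30,0,0,10,0,30,0,0,20,0,30,0,0,10,0,30,4,20,0,0,30,4,36,0,0])

```text
clock: 4.52
position: [0.4427, -0.2431, 0.16]
tool_rot: [-1.569, -0.004, -1.132]
force: [1.1, 0.6, -1.5]
grip_width: 0.0353
```

>>> drive_tool(steps=[30,4,40,0,0,30,4,40,0,0,30,4,40,0,0,30,4,40,0,0,30,4,40,0,0])

```text
clock: 4.93
position: [0.4625, -0.0386, 0.1591]
tool_rot: [-1.569, -0.0, -1.128]
force: [1.7, 0.8, -0.9]
grip_width: 0.0353
```

>>> drive_tool(steps=[30,4,38,0,0,30,0,22.5,-10,0,30,0,0,-30,0,30,0,0,-30,0,30,0,0,-20,0])

```text
clock: 5.35
position: [0.4662, 0.021, 0.0671]
tool_rot: [-1.571, 0.0, -1.126]
force: [0.1, -0.5, -1.9]
grip_width: 0.0352
```

>>> drive_tool(steps=[30,0,0,-10,0,30,0,0,-10,0,30,0,0,0,0,30,0,0,0,0,30,0,0,0,0])

```text
clock: 5.77
position: [0.467, 0.0198, 0.0493]
tool_rot: [-1.569, -0.0, -1.128]
force: [-0.4, -0.3, -1.1]
grip_width: 0.0352
```

```bash
python3 - <<'E'
from h import *
snap('wrist','w5'); snap('scene','s5');snap('side','d5'); o=monitor.observe(); print(o['position'],o['tool_rot'],o['grip_width'],o['force'])
a=cv2.imread('pics/w5.png');b=cv2.imread('pics/s5.png');c=cv2.imread('pics/d5.png')
r=lambda i,x,y,w,h,s:cv2.resize(i[y:y+h,x:x+w],None,fx=s,fy=s,interpolation=cv2.INTER_CUBIC)
cv2.imwrite('pics/c5.png',np.hstack([cv2.resize(a,(400,300)),np.vstack([r(b,90,150,240,130,1.6)[:,:384],r(c,230,120,160,200,1.6)[:,:256].copy() if 0 else cv2.resize(c[130:310,230:390],(384,432))])[:300+340]]) if 0 else np.vstack([np.hstack([r(b,230,150,100,75,4),r(c,240,220,100,75,4)]),np.hstack([cv2.resize(a,(400,300)),r(b,100,180,100,75,4)])]))
E
```

```text
[0.46688771 0.02006475 0.04906221] [-1.56945473e+00 -2.83252349e-04 -1.12763001e+00] 0.03523099026839786 [-0.3698639   1.11279967 -1.06263487]
```

View pics/c5.png

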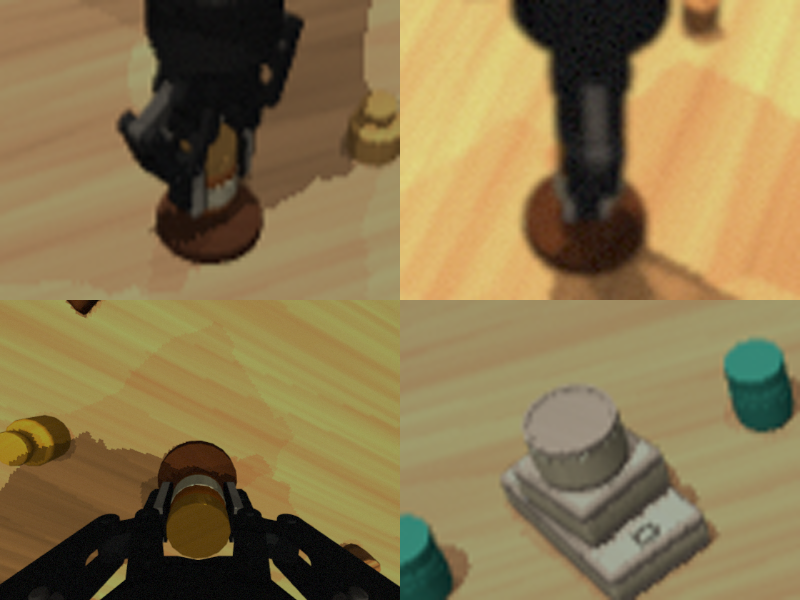

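>>> drive_tool(steps=[30,0,0,-7,0,30,0,0,-5,0,30,0,0,-2,0,30,0,0,0,0,30,0,0,0,0])

```text
clock: 6.33
position: [0.4663, 0.0199, 0.034]
tool_rot: [-1.571, 0.0, -1.128]
force: [-0.4, -0.1, -1.3]
grip_width: 0.035
```

>>> drive_tool(steps=[30,0,0,-1,0,30,0,0,0,0,30,0,0,0,0,30,0,0,0,0,30,0,0,0,0])

```text
clock: 6.75
position: [0.4663, 0.0198, 0.0337]
tool_rot: [-1.57, 0.001, -1.128]
force: [-6.5, -0.1, 25.3]
grip_width: 0.035
```

>>> drive_tool(steps=[50,0,0,0,0,70,0,0,0,0,80,0,0,0,0,80,0,0,0,0,80,0,0,0,0])

```text
clock: 7.17
position: [0.4664, 0.0199, 0.0332]
tool_rot: [-1.571, -0.0, -1.128]
force: [0.5, 0.0, -0.2]
grip_width: 0.0801
```

>>> drive_tool(steps=[80,0,0,10,0,80,0,0,30,0,80,0,0,40,0,80,0,0,40,0,80,0,0,40,0])

```text
clock: 7.58
position: [0.4656, 0.0193, 0.1955]
tool_rot: [-1.572, 0.0, -1.129]
force: [0.6, 0.7, 0.1]
grip_width: 0.0799
```

>>> drive_tool(steps=[80,-4,-40,0,0,80,-4,-40,0,0,80,-4,-40,0,0,80,-4,-40,0,0,80,-4,-40,0,0])

```text
clock: 8.0
position: [0.4458, -0.1816, 0.1941]
tool_rot: [-1.57, 0.0, -1.127]
force: [1.3, -0.2, 0.5]
grip_width: 0.0799
```

>>> drive_tool(steps=[80,-4,-40,0,0,80,-4,-40,0,0,80,-3,-36,0,0,80,0,0,0,0,80,0,0,0,0])

```text
clock: 8.42
position: [0.4342, -0.2982, 0.1938]
tool_rot: [-1.571, -0.0, -1.132]
force: [0.2, -0.3, -0.4]
grip_width: 0.0803
```

```bash
python3 - <<'E'
from h import *
snap('wrist','w6'); snap('scene','s6');snap('side','d6'); o=monitor.observe(); print(o['position'],o['tool_rot'],o['grip_width'],o['force'])
a=cv2.imread('pics/w6.png');b=cv2.imread('pics/s6.png');c=cv2.imread('pics/d6.png')
r=lambda i,x,y,w,h,s:cv2.resize(i[y:y+h,x:x+w],None,fx=s,fy=s,interpolation=cv2.INTER_CUBIC)
cv2.imwrite('pics/c6.png',np.vstack([np.hstack([r(b,230,150,100,75,4),r(c,240,220,100,75,4)]),np.hstack([r(a,180,100,200,150,4)])[:300]if 0 else r(a,180,120,200,75,4)]))
cv2.imwrite('pics/c6.png',np.vstack([np.hstack([r(b,230,160,80,60,5),r(c,240,230,80,60,5)]),cv2.copyMakeBorder(r(a,200,130,160,100,3),0,0,0,320,0)]))
E
```

```text
[ 0.43561611 -0.29504587  0.19351903] [-1.57060439e+00  5.12782545e-04 -1.12675779e+00] 0.08004015996988945 [-0.0696461   0.23091004 -0.56317256]
```

View pics/c6.png

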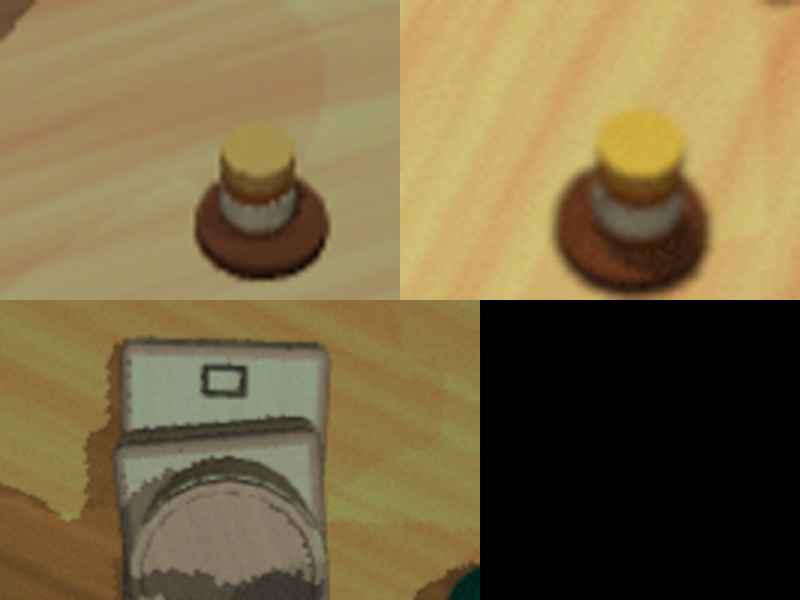

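```bash
python3 - <<'E'
from h import *
f='w6'
T=R.from_euler('z',-1.1268).as_matrix(); zd=np.array([-T[1,0],T[0,0],0]); xd=T[:,0]
P=ray(f,276.3,191.7,.098); L=ray(f,244.3,222,.098);Q=ray(f,308.3,222,.098)
print('round far-25',P-.025*zd,'w',np.linalg.norm(L-Q),'mid',(L+Q)/2)
for n,a,b,z,h in [('sq',(239.3,179.3),(306.7,173.3),.064,.03),('obl',(241.3,144),(309.3,145),.03,.055)]:
    p,q=ray(f,*a,z),ray(f,*b,z);d=(q-p)/np.linalg.norm(q-p);n_=np.array([-d[1],d[0],0])
    print(n,np.linalg.norm(p-q),np.degrees(np.arctan2(d[1],d[0])),(p+q)/2-n_*h)
E
```

```text
round far-25 [ 0.43208343 -0.29909749  0.098     ] w 0.04919499453905897 mid [ 0.43312876 -0.29843743  0.098     ]
sq 0.057356852197773964 -59.77179751926394 [ 0.43284862 -0.29831067  0.064     ]
obl 0.06332156169851534 -65.70448610932874 [ 0.43131607 -0.29733156  0.03      ]
```

>>> drive_tool(steps=[80,-2.5,-2,-20,0,80,0,0,-35,0,80,0,0,-35,0,80,0,0,-17,0,80,0,0,-5,0])

```text
clock: 8.98
position: [0.4323, -0.296, 0.0789]
tool_rot: [-1.573, 0.003, -1.126]
force: [-0.1, 0.3, -1.0]
grip_width: 0.08
```

>>> drive_tool(steps=[80,0,0,0,0,65,0,0,0,0,45,0,0,0,0,45,0,0,0,0,45,0,0,0,0])

```text
clock: 9.4
position: [0.4337, -0.2981, 0.0828]
tool_rot: [-1.569, -0.001, -1.127]
force: [-1.7, 2.0, 11.7]
grip_width: 0.0493
```

>>> drive_tool(steps=[45,0,0,0,0,45,0,0,0,0,45,0,0,0,0,45,0,0,5,0,45,0,0,15,0])

```text
clock: 9.82
position: [0.4326, -0.2976, 0.1012]
tool_rot: [-1.571, 0.001, -1.128]
force: [-0.2, 0.6, -1.4]
grip_width: 0.0492
```

>>> drive_tool(steps=[45,0,0,20,0,45,0,0,0,0,45,0,0,0,0,45,0,0,0,0,45,0,0,0,0])

```text
clock: 10.23
position: [0.4328, -0.2978, 0.121]
tool_rot: [-1.571, 0.001, -1.128]
force: [0.6, -0.0, -1.9]
grip_width: 0.0489
```

```bash
python3 - <<'E'
from h import *
snap('wrist','w7'); snap('scene','s7');snap('side','d7'); o=monitor.observe(); print(o['position'],o['tool_rot'],o['grip_width'],o['force'])
a=cv2.imread('pics/w7.png');b=cv2.imread('pics/s7.png');c=cv2.imread('pics/d7.png')
r=lambda i,x,y,w,h,s:cv2.resize(i[y:y+h,x:x+w],None,fx=s,fy=s,interpolation=cv2.INTER_CUBIC)
cv2.imwrite('pics/c7.png',np.vstack([np.hstack([r(b,105,180,80,60,5),r(c,310,140,80,60,5)]),np.hstack([cv2.resize(a,(400,300)),r(a,210,80,133,100,3)[:,:400],np.zeros((300,1,3),np.uint8)])]))
E
```

```text
[ 0.43265314 -0.29802258  0.12087395] [-1.57135180e+00  5.80968000e-04 -1.12800118e+00] 0.04875465005530502 [-0.48952959  0.34350676 -1.41701917]
```

View pics/c7.png

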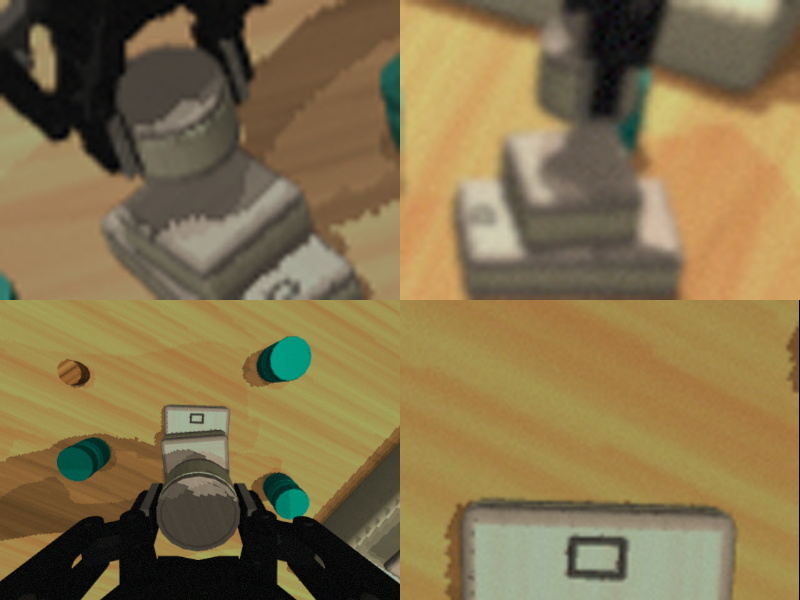

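>>> drive_tool(steps=[45,15,12,0,0,45,28,23,0,0,45,29,24,0,0,45,29,24,0,0,45,29,24,0,0])

```text
clock: 10.8
position: [0.564, -0.1897, 0.121]
tool_rot: [-1.571, 0.0, -1.128]
force: [0.9, -1.5, -1.3]
grip_width: 0.049
```

>>> drive_tool(steps=[45,28,23,0,0,45,16.5,13,0,0,45,0,0,-15,0,45,0,0,-25,0,45,0,0,-25,0])

```text
clock: 11.22
position: [0.6078, -0.1547, 0.0554]
tool_rot: [-1.57, -0.0, -1.127]
force: [0.2, -0.3, -3.4]
grip_width: 0.0489
```

>>> drive_tool(steps=[45,0,0,-15,0,45,0,0,-5,0,45,0,0,-2,0,45,0,0,0,0,45,0,0,0,0])

```text
clock: 11.63
position: [0.608, -0.1554, 0.0354]
tool_rot: [-1.57, -0.001, -1.128]
force: [-0.1, -0.0, -0.7]
grip_width: 0.0492
```

>>> drive_tool(steps=[45,0,0,-1,0,45,0,0,0,0,45,0,0,-1,0,45,0,0,0,0,45,0,0,0,0])

```text
clock: 12.05
position: [0.6074, -0.1551, 0.0324]
tool_rot: [-1.571, -0.0, -1.128]
force: [0.7, 0.2, -2.2]
grip_width: 0.0489
```

```bash
python3 - <<'E'
from h import *
snap('wrist','w8'); snap('scene','s8'); snap('side','d8'); o=monitor.observe(); print(o['position'],o['tool_rot'],o['grip_width'],o['force'])
a=cv2.imread('pics/w8.png');b=cv2.imread('pics/s8.png');c=cv2.imread('pics/d8.png')
r=lambda i,x,y,w,h,s:cv2.resize(i[y:y+h,x:x+w],None,fx=s,fy=s,interpolation=cv2.INTER_CUBIC)
cv2.imwrite('pics/c8.png',np.vstack([np.hstack([r(b,195,230,80,60,5),r(c,220,160,80,60,5)]),np.hstack([cv2.resize(a,(400,300)),r(b,105,190,80,60,5)])]))
E
```

```text
[ 0.60741198 -0.15509827  0.03231783] [-1.57080502e+00  2.58202962e-05 -1.12785784e+00] 0.048940122114072296 [ 0.22320156  0.36122927 -1.30160126]
```

View pics/c8.png

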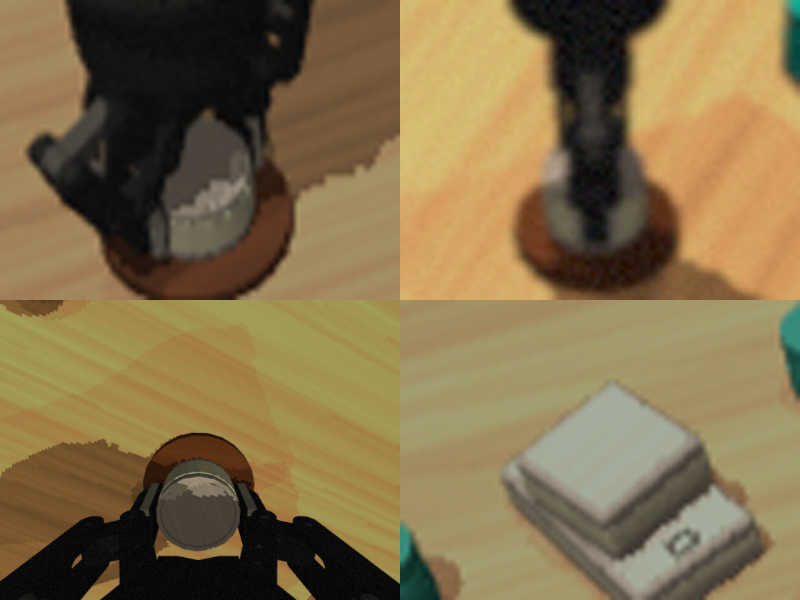

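>>> drive_tool(steps=[45,0,0,-1,0,45,0,0,0,0,45,0,0,0,0,45,0,0,0,0,45,0,0,0,0])

```text
clock: 12.62
position: [0.6074, -0.1551, 0.0313]
tool_rot: [-1.571, 0.0, -1.128]
force: [-0.2, 0.5, -2.1]
grip_width: 0.049
```

>>> drive_tool(steps=[45,0,0,-0.7,0,45,0,0,0,0,45,0,0,0,0,45,0,0,0,0,45,0,0,0,0])

```text
clock: 13.03
position: [0.6075, -0.1551, 0.0309]
tool_rot: [-1.571, 0.0, -1.128]
force: [-1.7, 0.8, 5.5]
grip_width: 0.0491
```

>>> drive_tool(steps=[55,0,0,0,0,70,0,0,0,0,84,0,0,0,0,84,0,0,0,0,84,0,0,0,0])

```text
clock: 13.45
position: [0.6074, -0.1551, 0.0305]
tool_rot: [-1.571, -0.0, -1.128]
force: [-0.8, 0.4, 0.6]
grip_width: 0.084
```

>>> drive_tool(steps=[84,0,0,10,0,84,0,0,30,0,84,0,0,40,0,84,0,0,40,0,84,0,0,40,0])

```text
clock: 13.87
position: [0.6069, -0.1553, 0.1931]
tool_rot: [-1.571, -0.0, -1.129]
force: [1.1, -0.4, -0.1]
grip_width: 0.0837
```

>>> drive_tool(steps=[84,-28,-23,0,2.5,84,-28,-23,0,2.5,84,-28,-23,0,0,84,-28,-23,0,0,84,-28,-23,0,0])

```text
clock: 14.28
position: [0.4659, -0.2709, 0.1914]
tool_rot: [-1.57, -0.0, -1.04]
force: [1.0, -1.0, -0.7]
grip_width: 0.0841
```

>>> drive_tool(steps=[84,-28,-23,0,0,84,-6.5,-5,0,0,84,0,0,0,0,84,0,0,0,0,84,0,0,0,0])

```text
clock: 14.7
position: [0.4339, -0.2974, 0.1908]
tool_rot: [-1.57, -0.0, -1.039]
force: [0.5, 0.2, 0.2]
grip_width: 0.0841
```

```bash
python3 - <<'E'
from h import *
snap('wrist','w9'); snap('scene','s9'); snap('side','d9'); o=monitor.observe(); print(o['position'],o['tool_rot'],o['grip_width'],o['force'])
a=cv2.imread('pics/w9.png');b=cv2.imread('pics/s9.png');c=cv2.imread('pics/d9.png')
r=lambda i,x,y,w,h,s:cv2.resize(i[y:y+h,x:x+w],None,fx=s,fy=s,interpolation=cv2.INTER_CUBIC)
cv2.imwrite('pics/c9.png',np.hstack([r(a,200,120,140,140,4),np.vstack([r(b,200,235,70,70,3.2)[:224,:224],r(c,225,165,70,70,3.2)[:224,:224],np.zeros((112,224,3),np.uint8)])]))
E
```

```text
[ 0.43371976 -0.29731427  0.19050872] [-1.57084110e+00  1.47005967e-04 -1.03890709e+00] 0.08417977333532473 [ 0.26742324 -1.44279081 -0.43036717]
```

View pics/c9.png

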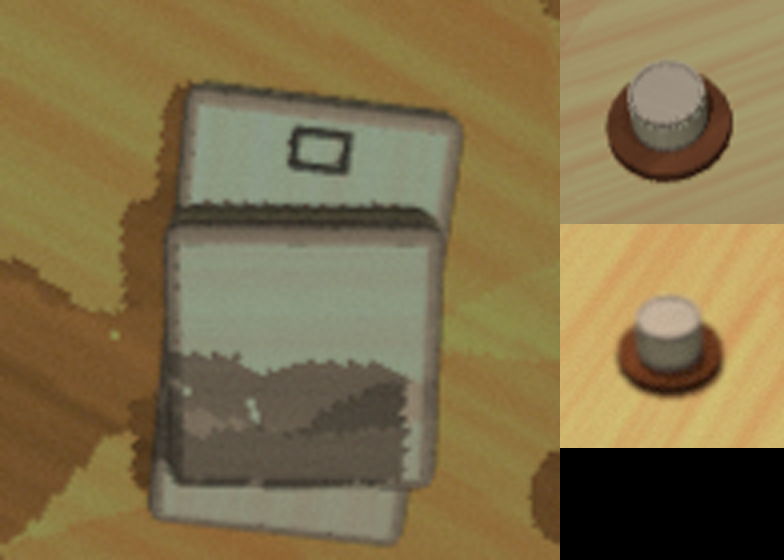

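The round tin stands upright and central on its board. The square's top corners in the crop are (168,227),(442,228),(433,487),(178,485), and the oblong's are (188,85),(462,115),(403,545),(152,518).

```bash
python3 - <<'E'
from h import *
quad('w9',[(168,227),(442,228),(433,487),(178,485)],.064,200,120,4)
quad('w9',[(188,85),(462,115),(403,545),(152,518)],.03,200,120,4)
E
```

```text
w9 c [ 0.4335 -0.2972] [(57, -59.8), (58, -149.8), (57, 119.9), (58, 30.8)]
w9 c [ 0.432  -0.2966] [(64, -65.7), (109, -155.5), (64, 113.8), (108, 24.0)]
```

>>> drive_tool(steps=[84,1,1,-25,0,84,0,0,-40,0,84,0,0,-40,0,84,0,0,-25,0,84,0,0,-10,0])

```text
clock: 15.27
position: [0.4329, -0.2958, 0.0473]
tool_rot: [-1.573, 0.004, -1.04]
force: [-0.3, 0.2, -0.5]
grip_width: 0.0839
```

>>> drive_tool(steps=[84,0,0,0,0,70,0,0,0,0,55,0,0,0,0,55,0,0,0,0,55,0,0,0,0])

```text
clock: 15.68
position: [0.4347, -0.2974, 0.0523]
tool_rot: [-1.569, -0.002, -1.04]
force: [-1.2, 0.4, 5.1]
grip_width: 0.0588
```

>>> drive_tool(steps=[55,0,0,0,0,55,0,0,0,0,55,0,0,5,0,55,0,0,15,0,55,0,0,20,0])

```text
clock: 16.1
position: [0.4337, -0.2968, 0.0915]
tool_rot: [-1.571, 0.001, -1.041]
force: [-0.1, -0.5, -2.7]
grip_width: 0.0594
```

>>> drive_tool(steps=[55,0,0,30,0,55,0,0,15,0,55,0,0,0,0,55,0,0,0,0,55,0,0,0,0])

```text
clock: 16.52
position: [0.4339, -0.2966, 0.1354]
tool_rot: [-1.571, 0.0, -1.04]
force: [-0.5, 1.1, -3.2]
grip_width: 0.0595
```

```bash
python3 - <<'E'
from h import *
snap('wrist','w10'); snap('scene','s10'); snap('side','d10'); o=monitor.observe(); print(o['position'],o['tool_rot'],o['grip_width'],o['force'],o['qpos'])
a=cv2.imread('pics/w10.png');b=cv2.imread('pics/s10.png');c=cv2.imread('pics/d10.png')
r=lambda i,x,y,w,h,s:cv2.resize(i[y:y+h,x:x+w],None,fx=s,fy=s,interpolation=cv2.INTER_CUBIC)
cv2.imwrite('pics/c10.png',np.vstack([np.hstack([r(b,95,180,100,75,4),r(c,300,130,100,75,4)]),np.hstack([cv2.resize(a,(400,300)),r(c,280,180,100,75,4)])]))
E
```

```text
[ 0.43353575 -0.29689908  0.13486067] [-1.57156125e+00  1.06362256e-03 -1.04069191e+00] 0.05931842275998995 [ 0.20689841 -0.70558598 -3.02567371] [ 0.05655134  0.60814623  0.60534782  1.97913446 -0.51981493  0.7130644
 -0.05865611]
```

View pics/c10.png

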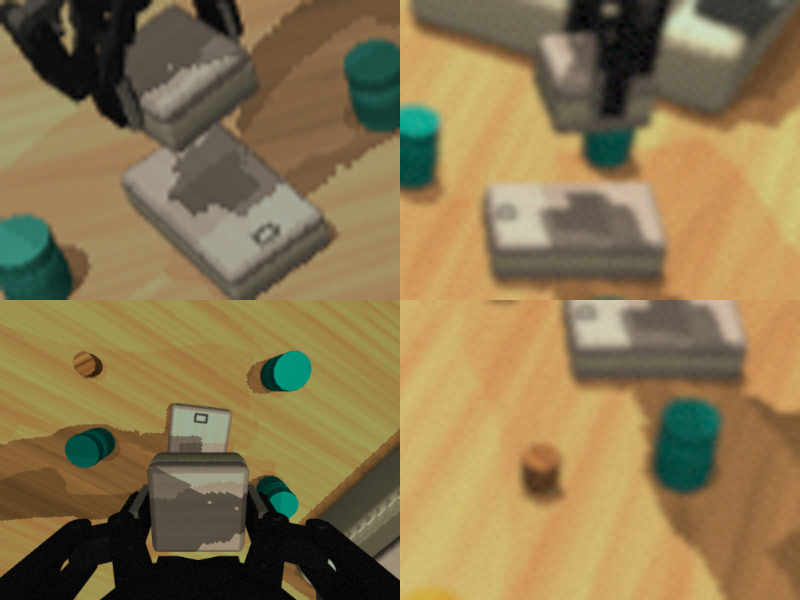

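>>> drive_tool(steps=[55,7,19,0,1.5,55,13.9,38.7,0,3,55,13.9,38.7,0,3,55,13.9,38.7,0,3,55,13.9,38.7,0,3])

```text
clock: 17.08
position: [0.4965, -0.1215, 0.1351]
tool_rot: [-1.571, 0.001, -0.803]
force: [1.4, -0.1, -3.0]
grip_width: 0.0591
```

>>> drive_tool(steps=[55,13.9,38.7,0,3,55,13.9,38.7,0,3,55,13.9,38.7,0,3,55,13.9,38.7,0,3,55,13.9,38.7,0,3])

```text
clock: 17.5
position: [0.566, 0.0722, 0.1349]
tool_rot: [-1.572, 0.001, -0.541]
force: [0.3, 0.2, -2.3]
grip_width: 0.0593
```

>>> drive_tool(steps=[55,13.9,38.7,0,3,55,13.9,38.7,0,3,55,6.6,19.3,0,1.5,55,0,0,-15,0,55,0,0,-25,0])

```text
clock: 17.92
position: [0.6014, 0.1688, 0.0959]
tool_rot: [-1.569, -0.002, -0.41]
force: [0.5, -1.4, -3.4]
grip_width: 0.059
```

>>> drive_tool(steps=[55,0,0,-25,0,55,0,0,-20,0,55,0,0,-8,0,55,0,0,-5,0,55,0,0,0,0])

```text
clock: 18.33
position: [0.6002, 0.1666, 0.0369]
tool_rot: [-1.572, 0.001, -0.413]
force: [0.3, -0.0, -2.8]
grip_width: 0.0593
```

```bash
python3 - <<'E'
from h import *
snap('wrist','w11'); o=monitor.observe(); print(o['position'],o['tool_rot'],o['grip_width'],o['force'])
E
```

```text
[0.60060135 0.16670947 0.03785662] [-1.57088205e+00 -4.41962167e-05 -4.12541286e-01] 0.05926128974678999 [ 0.56323838  0.20500704 -1.76256376]
```

>>> drive_tool(steps=[55,0,0,-1,0,55,0,0,-1,0,55,0,0,0,0,55,0,0,0,0,55,0,0,0,0])

```text
clock: 18.8
position: [0.6005, 0.167, 0.0359]
tool_rot: [-1.57, -0.0, -0.412]
force: [-0.1, -0.4, -3.1]
grip_width: 0.0595
```

>>> drive_tool(steps=[55,0,0,-1,0,55,0,0,0,0,55,0,0,0,0,55,0,0,0,0,55,0,0,0,0])

```text
clock: 19.22
position: [0.6004, 0.1669, 0.0346]
tool_rot: [-1.571, 0.0, -0.412]
force: [-0.0, -0.7, -2.8]
grip_width: 0.0589
```

>>> drive_tool(steps=[55,0,0,-1,0,55,0,0,0,0,55,0,0,0,0,55,0,0,0,0,55,0,0,0,0])

```text
clock: 19.63
position: [0.6005, 0.1669, 0.0344]
tool_rot: [-1.57, 0.0, -0.412]
force: [-6.3, -1.4, 12.8]
grip_width: 0.0592
```

>>> drive_tool(steps=[65,0,0,0,0,75,0,0,0,0,85,0,0,0,0,85,0,0,0,0,85,0,0,0,0])

```text
clock: 20.05
position: [0.6004, 0.1669, 0.0335]
tool_rot: [-1.571, -0.0, -0.412]
force: [0.2, -0.5, 0.6]
grip_width: 0.0847
```

>>> drive_tool(steps=[85,0,0,10,0,85,0,0,30,0,85,0,0,40,0,85,0,0,40,0,85,0,0,40,0])

```text
clock: 20.47
position: [0.6001, 0.1665, 0.1961]
tool_rot: [-1.571, -0.0, -0.413]
force: [0.5, 0.8, -0.4]
grip_width: 0.0851
```

>>> drive_tool(steps=[85,-14,-38.7,0,-3.5,85,-14,-38.7,0,-3.5,85,-14,-38.7,0,-3.5,85,-14,-38.7,0,-3.5,85,-14,-38.7,0,-3.5])

```text
clock: 20.88
position: [0.5294, -0.0281, 0.1944]
tool_rot: [-1.57, -0.0, -0.721]
force: [0.7, -0.4, 0.1]
grip_width: 0.0849
```

>>> drive_tool(steps=[85,-14,-38.7,0,-3.5,85,-14,-38.7,0,-3.5,85,-14,-38.7,0,-3.5,85,-14,-38.7,0,-3.5,85,-14,-38.7,0,-3.5])

```text
clock: 21.3
position: [0.4594, -0.2217, 0.1944]
tool_rot: [-1.57, -0.0, -1.026]
force: [1.5, -0.1, -0.0]
grip_width: 0.085
```

>>> drive_tool(steps=[85,-14,-38.7,0,-3.5,85,-14,-38.3,0,-3.5,85,0,0,0,0,85,0,0,0,0,85,0,0,0,0])

```text
clock: 21.72
position: [0.4324, -0.2969, 0.1939]
tool_rot: [-1.57, 0.0, -1.146]
force: [-0.3, 0.2, -0.5]
grip_width: 0.085
```

```bash
python3 - <<'E'
from h import *
snap('wrist','w12'); snap('scene','s12'); snap('side','d12'); o=monitor.observe(); print(o['position'],o['tool_rot'],o['grip_width'],o['force'],o['qpos'])
a=cv2.imread('pics/w12.png');b=cv2.imread('pics/s12.png');c=cv2.imread('pics/d12.png')
r=lambda i,x,y,w,h,s:cv2.resize(i[y:y+h,x:x+w],None,fx=s,fy=s,interpolation=cv2.INTER_CUBIC)
cv2.imwrite('pics/c12.png',np.hstack([r(a,200,120,140,140,4),np.vstack([r(b,325,190,70,70,3.2)[:224,:224],r(c,160,270,70,70,3.2)[:224,:224],np.zeros((112,224,3),np.uint8)])]))
E
```

```text
[ 0.43306119 -0.29595558  0.19373622] [-1.57031771e+00  3.48608729e-04 -1.14311363e+00] 0.08510036115404769 [-0.15810903  0.35904663 -0.30844577] [-0.03522879  0.53785154  0.73091386  1.94145674 -0.47735071  0.84138454
 -0.1901987 ]
```

View pics/c12.png

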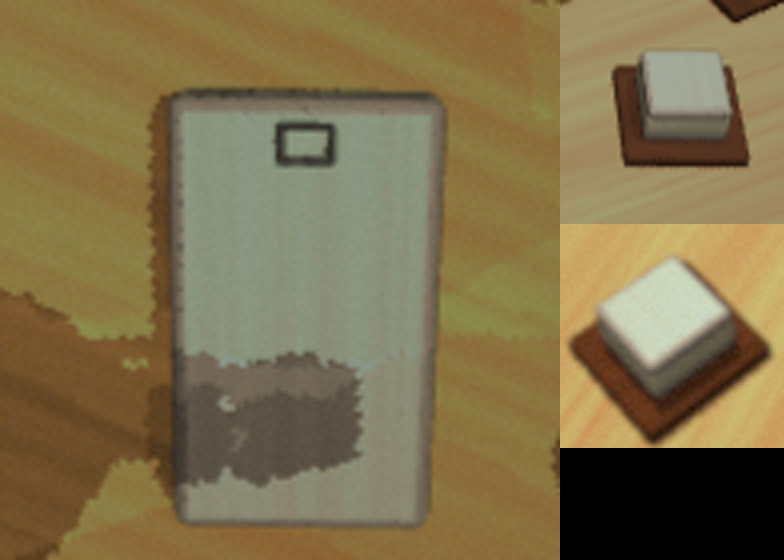

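```bash
python3 - <<'E'
from h import *
quad('w12',[(170,93),(443,96),(427,525),(178,522)],.03,200,120,4)
E
```

```text
w12 c [ 0.432  -0.2964] [(64, -66.3), (108, -156.1), (64, 113.6), (108, 23.6)]
```

>>> drive_tool(steps=[85,0,0,-25,0,85,0,0,-35,0,85,0,0,-35,0,85,0,0,-35,0,85,0,0,-20,0])

```text
clock: 22.28
position: [0.432, -0.2953, 0.0406]
tool_rot: [-1.572, 0.002, -1.143]
force: [-1.3, -0.1, -0.7]
grip_width: 0.0852
```

>>> drive_tool(steps=[85,0,0,-14,0,85,0,0,-8,0,85,0,0,0,0,85,0,0,0,0,85,0,0,0,0])

```text
clock: 22.7
position: [0.433, -0.2972, 0.0226]
tool_rot: [-1.57, -0.001, -1.145]
force: [0.0, -0.6, 0.7]
grip_width: 0.0854
```

>>> drive_tool(steps=[75,0,0,0,0,62,0,0,0,0,62,0,0,0,0,62,0,0,0,0,62,0,0,0,0], grip_force=60)

```text
clock: 23.12
position: [0.4329, -0.297, 0.0227]
tool_rot: [-1.569, -0.0, -1.145]
force: [-2.4, 5.0, 17.6]
grip_width: 0.0649
```

>>> drive_tool(steps=[62,0,0,0,0,62,0,0,0,0,62,0,0,5,0,62,0,0,10,0,62,0,0,15,0])

```text
clock: 23.53
position: [0.4319, -0.2969, 0.0519]
tool_rot: [-1.572, 0.001, -1.145]
force: [0.5, 0.0, -3.8]
grip_width: 0.0646
```

>>> drive_tool(steps=[62,0,0,30,0,62,0,0,30,0,62,0,0,10,0,62,0,0,0,0,62,0,0,0,0])

```text
clock: 23.95
position: [0.4327, -0.2966, 0.1215]
tool_rot: [-1.57, -0.0, -1.145]
force: [0.3, 0.5, -4.1]
grip_width: 0.0645
```

>>> drive_tool(steps=[62,2,20,0,-0.7,62,2,39.5,0,-1.2,62,2,39.5,0,-1.2,62,2,39.5,0,-1.2,62,2,39.5,0,-1.2])

```text
clock: 24.37
position: [0.4413, -0.1174, 0.1203]
tool_rot: [-1.573, 0.001, -1.243]
force: [1.3, 0.3, -3.4]
grip_width: 0.0647
```

>>> drive_tool(steps=[62,2,39.5,0,-1.2,62,2,39.5,0,-1.2,62,2,39.5,0,-1.2,62,2,39.5,0,-1.2,62,2,39.5,0,-1.2])

```text
clock: 24.78
position: [0.4514, 0.0802, 0.1204]
tool_rot: [-1.573, -0.001, -1.347]
force: [2.1, -0.9, -2.9]
grip_width: 0.0644
```

>>> drive_tool(steps=[62,2,39.5,0,-1.2,62,2,39.5,0,-1.2,62,2,39.5,0,-1.2,62,2,39.5,0,-1.2,62,2,39.5,0,-1.2])

```text
clock: 25.2
position: [0.4614, 0.2777, 0.12]
tool_rot: [-1.573, -0.001, -1.451]
force: [2.6, -0.6, -2.5]
grip_width: 0.0646
```

>>> drive_tool(steps=[62,2,19,0,-0.8,62,0,0,0,0,62,0,0,0,0,62,0,0,0,0,62,0,0,0,0])

```text
clock: 25.62
position: [0.4643, 0.2935, 0.121]
tool_rot: [-1.572, -0.001, -1.466]
force: [-0.0, -0.5, -4.2]
grip_width: 0.0645
```

```bash
python3 - <<'E'
from h import *
snap('wrist','w13'); o=monitor.observe(); print(o['position'],o['tool_rot'],o['grip_width'],o['force'],o['qpos'])
E
```

```text
[0.46443376 0.29366991 0.12123686] [-1.57139327e+00 -4.55411708e-04 -1.46643815e+00] 0.06386441783520348 [-1.20917816 -0.11146535 -3.83168001] [-1.21873216  0.74952135  0.81986548  1.93131834 -0.76217879  0.80540702
 -1.43532865]
```

>>> drive_tool(steps=[62,0,1,-12,0,62,0,0,-25,0,62,0,0,-25,0,62,0,0,-14,0,62,0,0,-7,0])

```text
clock: 26.08
position: [0.4637, 0.295, 0.0364]
tool_rot: [-1.573, -0.001, -1.466]
force: [-0.2, -0.9, -2.7]
grip_width: 0.0644
```

>>> drive_tool(steps=[62,0,0,-1,0,62,0,0,0,0,62,0,0,-1,0,62,0,0,0,0,62,0,0,0,0])

```text
clock: 26.5
position: [0.4647, 0.2962, 0.0373]
tool_rot: [-1.57, 0.001, -1.465]
force: [0.3, 0.5, -3.1]
grip_width: 0.0645
```

>>> drive_tool(steps=[62,0,0,-1,0,62,0,0,0,0,62,0,0,0,0,62,0,0,0,0,62,0,0,0,0])

```text
clock: 26.92
position: [0.4644, 0.2959, 0.0356]
tool_rot: [-1.571, 0.0, -1.465]
force: [-0.9, 0.2, -3.3]
grip_width: 0.0644
```

>>> drive_tool(steps=[62,0,0,-1,0,62,0,0,0,0,62,0,0,0,0,62,0,0,0,0,62,0,0,0,0])

```text
clock: 27.33
position: [0.4645, 0.2959, 0.0348]
tool_rot: [-1.571, 0.0, -1.465]
force: [-0.9, 0.4, 6.2]
grip_width: 0.0646
```

>>> drive_tool(steps=[62,0,0,-0.7,0,62,0,0,0,0,62,0,0,0,0,62,0,0,0,0,62,0,0,0,0])

```text
clock: 27.75
position: [0.4645, 0.296, 0.0347]
tool_rot: [-1.571, 0.001, -1.465]
force: [-7.0, -1.9, 22.2]
grip_width: 0.0644
```

Contact made, so I release, rise and look.

>>> drive_tool(steps=[70,0,0,0,0,80,0,0,0,0,85,0,0,0,0,85,0,0,0,0,85,0,0,0,0])

```text
clock: 28.17
position: [0.4644, 0.2959, 0.0338]
tool_rot: [-1.571, -0.0, -1.465]
force: [-0.3, -0.2, -0.2]
grip_width: 0.0849
```

>>> drive_tool(steps=[85,0,0,10,0,85,0,0,30,0,85,0,0,40,0,85,0,0,40,0,85,0,0,40,0])

```text
clock: 28.58
position: [0.4641, 0.2951, 0.1962]
tool_rot: [-1.571, -0.001, -1.466]
force: [-0.1, 1.2, -0.0]
grip_width: 0.0852
```

>>> drive_tool(steps=[85,0,0,0,0,85,0,0,0,0,85,0,0,0,0,85,0,0,0,0,85,0,0,0,0])

```text
clock: 29.0
position: [0.4641, 0.2956, 0.1931]
tool_rot: [-1.572, -0.001, -1.465]
force: [0.9, 0.1, -0.4]
grip_width: 0.0854
```

```bash
python3 - <<'E'
from h import *
snap('wrist','w14'); snap('scene','s14'); snap('side','d14'); o=monitor.observe(); print(o['position'],o['grip_width'],o['force'])
a=cv2.imread('pics/w14.png');b=cv2.imread('pics/s14.png');c=cv2.imread('pics/d14.png')
r=lambda i,x,y,w,h,s:cv2.resize(i[y:y+h,x:x+w],None,fx=s,fy=s,interpolation=cv2.INTER_CUBIC)
cv2.imwrite('pics/c14.png',np.vstack([np.hstack([cv2.resize(a,(400,300)),r(c,140,170,200,150,2)]),np.hstack([r(b,200,140,220,165,400/220)[:300],r(b,340,140,80,60,5)])]))
E
```

```text
[0.46427356 0.29561418 0.19335683] 0.08518041851188912 [0.70024773 0.24893131 0.29390387]
```

View pics/c14.png

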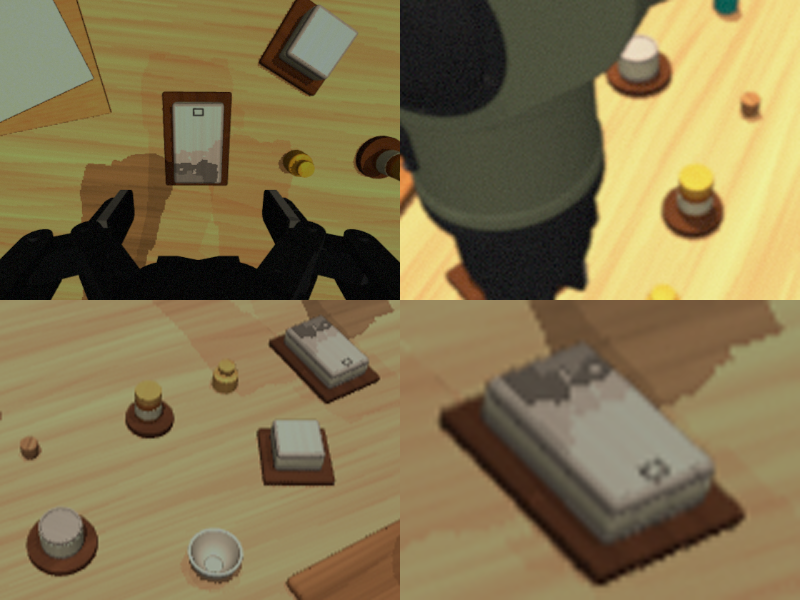

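```bash
python3 - <<'E'
from h import *
s=400/560
quad('w14',[(164,93),(231,93),(227.5,184.5),(166,184)],.012,0,0,s)
quad('w14',[(172,102),(224,102),(220.5,182),(174,182.5)],.042,0,0,s)
# scene crop check, 5x offset 340,140 (crop pasted at 400,300)
quad('s14',[(440-400,411-300),(600-400,577-300),(742-400,512-300)],.012,340,140,5)
quad('s14',[(487-400,385-300),(607-400,515-300),(713-400,462-300),(585-400,345-300)],.042,340,140,5)
print(monitor.observe()['clock'])
E
```

```text
w14 c [0.4616 0.2958] [(91, -83.9), (136, -173.8), (95, 95.5), (135, 4.8)]
w14 c [0.4649 0.2955] [(65, -84.0), (108, -174.6), (64, 96.7), (109, 5.6)]
s14 c [0.4924 0.2819] [(138, 5.4), (93, 96.4), (165, -140.5)]
s14 c [0.4715 0.2918] [(106, 3.2), (71, 98.9), (103, -173.6), (65, -83.8)]
29.15
```

```bash
python3 -c "
from workcell import workorder; print(workorder.job_done())"
```

```text
the job is handed in; nothing more can be done
None
```

I took the stack apart from the top down: jar, round tin, square tin, then oblong tin. Each one was lowered until the force reading showed contact with its board, then let go before I moved on. I handed the job in at about 29 s of the 128 s allowed; no verdict was reported.

**Final checks:**
- **Standing and let go:** the last pictures show all four pieces upright and roughly central on their boards. The gripper was open and about 16 cm above the release height, with under 1 N on the tool.
- **Oblong tin:** it measures about 3 to 4 mm off its board's centre and within about 1° of its sides by the wrist camera (up to about 3° by the cruder scene-camera reading).
- **Jar, round and square tins:** I checked these by eye, plus where the tool let go, which was within about 2 mm of the board centres I had measured.
- **Bowl, weight and turquoise look-alikes:** I never reached for any of them. The bowl and weight look unmoved in the last pictures, but I did not measure them again.

**One disagreement:** the scene camera read the boards about 5 to 10 mm farther out in x than the side and wrist cameras. I went by the wrist and side views.

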